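# Blank off an open coolant riser with its cam-lock plug

### The arm

A 6-joint arm with a two-finger parallel gripper is mounted at the origin on the work surface. World frame = base frame: x ahead of the robot, y to its left, z up, the work surface at z = 0. Lengths are in m, angles in rad, forces in N, time in s.
With the tool pointing down it reaches from about 0.3 to 1 m from the base axis. Payload 5.1 kg.
Tool frame: the origin (TCP) lies midway between the tips of the shut fingers; the grasp point (between the pads) lies 19 mm behind it; z points along the fingers, x is the direction in which the jaws open and shut, and the axes are right-handed (so a half turn about z gives the same grasp; the last joint's range is limited). The gripper opens to 95 mm and grips with 3 to 60 N. Pads are 20 mm wide; open, the fingers measure 119 mm over their backs; the gripper's body (75 mm by 180 mm) begins 59 mm behind the grasp point.
Start: joints at [1.026, 0.124, 1.65, -0, 1.367, -0.083], TCP at [0.29, 0.582, 0.215] pointing down, gripper open.
Joint ranges: [-2.61, 2.61], [-1.02, 2.33], [0.03, 2.71], [-1.35, 4.49], [0.32, 2.68], [-2.91, 2.91]. Speed limits (rad/s): [2.57, 2.57, 3.14, 3.14, 3.14, 3.14].

### API

Orientations are given as a 3x3 rotation matrix whose columns are the frame's x, y, z axes.
In Python, from rig import readout, snapshot, arm gives the robot as it stands. The module is installed in compiled form; this text tells all that it offers.
- The arm moves only by the tool drive_tool, never from a script. Its argument "steps" is a list of rows, each a list of 2 entries, a list of its own where there are three numbers: the shift along the tool's x, y, z in cm, then the turn about the tool's z in degrees. A call has 1 to 12 rows; each row is the pose to reach, as a shift and turn from the pose commanded when the call began, along the tool's axes at that moment; what a row does not reach only later rows make up. A row lasts 1/8 s, in which the tool goes at most 62.5 mm and 10.7 degrees, less where a joint would pass 70% of its speed; a pose out of reach is approached as far as the arm can. A call with a gripper value outside its range is refused whole. "fingers" is the opening, from -1 (shut) to 1 (fully open), so that 0 is half open, set as the call begins (left out, the last holds). The fingers move at their own pace and stop on an object; the grip force is fixed at half the most. Time passes only in rows, so rows that repeat a pose let the fingers close. It gives the time, the measured TCP pose, the force and the opening at its end, in the units of the state.
- readout.get_state(): the state, without advancing time (a new reading comes with each control period).
- snapshot(name): name is "scene" or "top"; returns a dict with "img" (480x640x3 uint8, blue, green, red), "z_map" (480x640 float32, m along the optical axis (not along the pixel's ray), 0 where there is no reading), "K" (3x3 intrinsics, pixels), "camera_from_world" (4x4, takes a point from world to camera coordinates). Camera axes: x right, y down, z forward; pixel columns grow to the right and rows downward; lengths in m; the calibration is good to about 2 mm. A picture is of the moment at which its call begins.
- arm.hand_in(): hands the job in, once; it reports no verdict.
The state is a dict: "t": time; "joint_positions": joint angles; "dq": joint speeds; "effort": joint torques, N m; "tool_pos": TCP position; "orientation": TCP orientation; "ft_force": force on the tool from outside, world axes, zero at the start; "moment": the same for the moment, N m; "finger_gap": finger opening in m.
Only numpy, scipy, OpenCV 4.12 (cv2) and the standard library are available. Lean on these libraries where they do the work, as an engineer would, in place of code of your own. Each camera call takes 0.05 s, during which the arm holds its last target.

### The job

One of the two coolant risers on the rack top still stands open: set the blanking plug that fits it upright and fully home in the coupler, then swing both cam arms down together, not one after the other, until they lie fully shut against the coupler. Leave the riser that is already shut, the oversized plug and the other things on the rack top where they are.

Things in the scene. Friction and masses are not known exactly. Their poses are not given: they have to be found in the camera images.
- riser: The open riser, fixed: steel pipe on a round bolted flange (100 mm across, 12 thick), topped by an aluminium cam-groove coupler (51 mm across, 54 at the lip, ears to 31.5 mm from the axis), mouth up and empty, both arms up. Origin: centre of the flange's underside on the rack top; z up, on the coupler's axis; the arms lie in the local y-z plane, on +y and -y. Place and yaw vary.
- riser_gasket (a point): Centre of the gasket floor in the open coupler's bore, 84 mm above the rack top, where the plug's foot must rest; axes as the riser's. The bore is 38.6 mm across and 34 mm deep: the mouth is 118 mm above the rack top.
- cam_left (a joint): Angle (rad) of the steel cam arm on the riser's local +y side: 0 = shut, hanging straight down against the coupler (hard stop); 1.57 = level, sticking out; 1.85 = upper stop. Starts 1.4 to 1.75. It stays where left: about 0.1 N m of hinge friction, no spring. Below about 0.6 its cam stands in the bore: keeps a plug out, or grips a seated plug's groove.
- cam_right (a joint): Angle (rad) of the steel cam arm on the riser's local -y side: 0 = shut, hanging straight down against the coupler (hard stop); 1.57 = level, sticking out; 1.85 = upper stop. Starts 1.4 to 1.75. It stays where left: about 0.1 N m of hinge friction, no spring. Below about 0.6 its cam stands in the bore: keeps a plug out, or grips a seated plug's groove.
- pin_left (a point): Middle of the hinge pin of the riser's arm on local +y (pin level, along riser x), 27 mm from the coupler's axis, 106 mm above the rack top. The arm is 14 mm wide, 6 mm thick and reaches 62 mm from the pin. Shut, its outer face is 33.5 mm from the coupler's axis (67 mm over both arms; the last 12 mm flare out to 74).
- pin_right (a point): Middle of the hinge pin of the riser's arm on local -y (pin level, along riser x), 27 mm from the coupler's axis, 106 mm above the rack top. The arm is 14 mm wide, 6 mm thick and reaches 62 mm from the pin. Shut, its outer face is 33.5 mm from the coupler's axis (67 mm over both arms; the last 12 mm flare out to 74).
- plug: The aluminium blanking plug that fits, standing loose. Origin: centre of its foot; z up its axis (round). 36 mm across, 3 mm foot chamfer; groove 28 mm across at 12-25 mm up; head 46 mm across at 35-41 mm up; round grip boss on top 26 mm across at 41-57 mm up. About 0.13 kg. Seated, its head is 1 mm above the coupler's lip and its top 141 mm above the rack top.
- big_plug: A plug of the same shape but 1.4 times the size (50 mm across, head 64 mm, 80 mm tall), which does not fit; stands loose near the right one and may have swapped places with it. Bystander, to be left where it is. Origin: centre of its foot.
- shut_riser: The other riser, fixed, same size and make, already plugged and with both arms down (arms in its local y-z plane); its plug's top is 141 mm above the rack top. To be left alone. Origin as for the open riser; may have swapped places with it.
- shut_cam_left (a joint): Arm of the other riser, on its local +y side: 0 = shut, as it must stay.
- shut_cam_right (a joint): Arm of the other riser, on its local -y side: 0 = shut, as it must stay.
- bottle: White solvent dispenser bottle, 58 wide and 114 tall (mm). Bystander, to be left where it is. Origin at its underside.
- tape: White tape roll, 60 across, 19 tall, lying flat (mm). Bystander, to be left where it is. Origin at its underside.
- strippers: Pliers-like fibre strippers with yellow handles, about 175 long (mm). Bystander, to be left where it is. Origin at its underside.
- driver: Grey-handled screwdriver, 190 long (mm). Bystander, to be left where it is. Origin at its underside.
- cleaver: Small black and grey bench cleaver, 75 x 60 x 44 (mm). Bystander, to be left where it is. Origin at its underside.
- jar: Clear open cup, 68 across, 45 tall (mm). Bystander, to be left where it is. Origin at its underside.

How it is judged:
By the outcome, as a careful person would: the job done as asked, in the order asked, and still so for the second after the job is handed in, with the robot touching nothing.
It also fails if it takes over 58 s, if anything falls off the work surface, if the arm or the gripper's body presses on something with over 40 N, if the wrist force passes 120 N, or if a joint passes its speed limit or range.

## Working session

There is one attempt and no reset: what is moved stays moved. The work goes in short steps, Python scripts to look and compute and a tool call to move; the robot and the scene stay as the last step left them, time stands still between calls to the robot, and variables do not carry over. Pictures are saved under pics/ and viewed, and the job is handed in when it is done.

Besides the shell and the picture viewer there is one more tool, called after "Call:" as name([rows], argument=value, ...), one row to a line, values as JSON. drive_tool: Moves the arm, as the interface text tells. Its arguments: {"type":"object","properties":{"steps":{"type":"array","items":{"type":"array"}},"fingers":{"type":"number"}},"required":["steps"]}

```bash
mkdir -p pics; cat > h.py <<'E'
import numpy as np, cv2
from rig import readout, snapshot, arm
def save(s,n,box=None,sc=1):
    im=s["img"]
    if box: x0,y0,x1,y1=box; im=im[y0:y1,x0:x1]
    cv2.imwrite("pics/"+n,cv2.resize(im,None,fx=sc,fy=sc,interpolation=cv2.INTER_CUBIC))
def pt(s,u,v,z=None):
    K=s["K"];T=np.linalg.inv(s["camera_from_world"]);r=np.linalg.inv(K)@[u,v,1]
    if z is None: return T[:3,:3]@(r*s["z_map"][int(round(v)),int(round(u))])+T[:3,3]
    d=T[:3,:3]@r;o=T[:3,3];return o+d*(z-o[2])/d[2]
def cloud(s):
    K=s["K"];T=np.linalg.inv(s["camera_from_world"]);v,u=np.mgrid[:480,:640]
    r=np.stack([u,v,np.ones_like(u)],-1)@np.linalg.inv(K).T
    return (r*s["z_map"][...,None])@T[:3,:3].T+T[:3,3]
E
python3 - <<'E'
from h import *
import pickle
for n in("scene","top"):
    s=snapshot(n); save(s,n+"0.png"); pickle.dump(s,open(n+"0.pkl","wb")); print(n,s["K"].tolist(),np.linalg.inv(s["camera_from_world"]).round(3).tolist())
print(readout.get_state())
E
```

```text
scene [[445.1749398582188, 0.0, 324.39032761884295], [0.0, 445.1749398582188, 240.97147981504412], [0.0, 0.0, 1.0]] [[0.102, 0.787, -0.608, 1.156], [0.995, -0.079, 0.065, -0.067], [0.003, -0.611, -0.791, 0.834], [0.0, 0.0, 0.0, 1.0]]
top [[481.6394281510755, 0.0, 323.9900988013782], [0.0, 481.6394281510755, 235.78016423630595], [0.0, 0.0, 1.0]] [[-0.02, -0.989, 0.146, 0.463], [-1.0, 0.02, -0.0, -0.01], [-0.003, -0.146, -0.989, 1.022], [0.0, 0.0, 0.0, 1.0]]
{'t': 0.1, 'joint_positions': array([ 1.02637538e+00,  1.24445347e-01,  1.65153918e+00,  1.52584449e-05,
        1.36751544e+00, -8.25896585e-02]), 'dq': array([-0.00111328,  0.00030953, -0.00334919, -0.00029462,  0.00144932,
        0.00095001]), 'effort': array([ 3.33217977e-04, -4.18876898e+01, -3.61098218e+01,  7.77153578e-02,
        4.61625669e-02, -6.24104996e-05]), 'tool_pos': array([0.28934313, 0.58139238, 0.21350542]), 'orientation': array([[ 4.45590114e-01,  8.95236532e-01, -1.00062483e-03],
       [ 8.95235076e-01, -4.45591204e-01, -1.62382791e-03],
       [-1.89957969e-03, -1.72232778e-04, -9.99998181e-01]]), 'ft_force': array([-0.06293743,  0.60711681, -0.8294902 ]), 'moment': array([ 0.02155434, -0.02057376,  0.03473641]), 'finger_gap': 0.09544708722086186}
```

View pics/scene0.png

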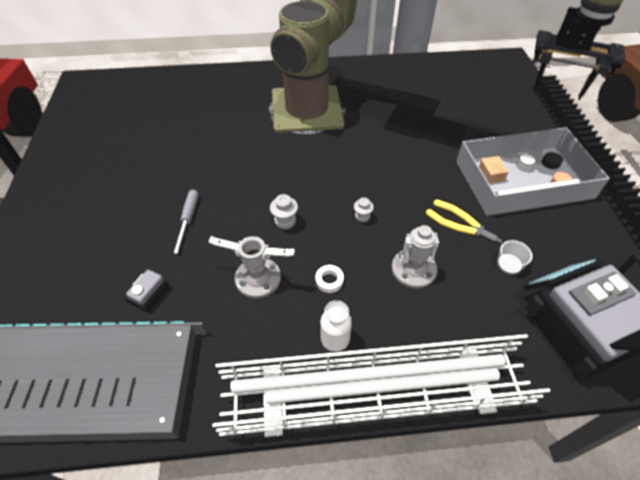

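View pics/top0.png

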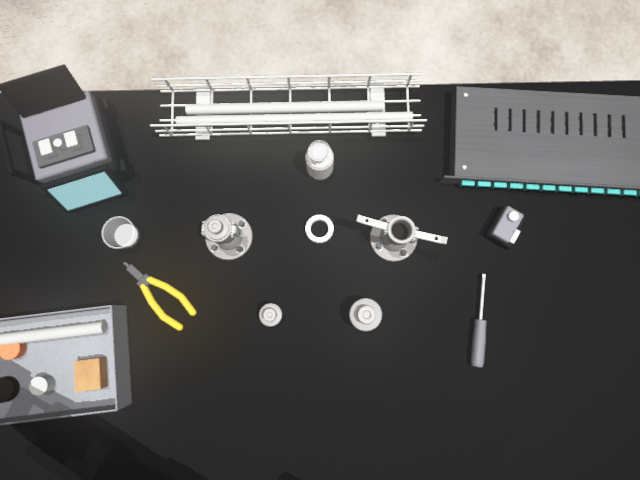

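The scene view shows the open riser at about (252,262) and the shut one at (418,258). The small plug is at (363,208) and the big one at (285,211). In the top view the open riser's mouth is at (401,230) and the small plug at (270,314). I'll enlarge both.

```bash
python3 - <<'E'
from h import *
import pickle
s=pickle.load(open("top0.pkl","rb"));c=pickle.load(open("scene0.pkl","rb"))
a=cv2.resize(s["img"][190:280,340:460],None,fx=6,fy=6,interpolation=cv2.INTER_CUBIC); cv2.imwrite("pics/t_riser.png",a)
save(s,"t_plug.png",(240,285,300,345),9)
save(c,"s_riser.png",(195,215,315,305),6)
P=cloud(s)
def reg(u0,v0,u1,v1,z0,z1):
    p=P[v0:v1,u0:u1].reshape(-1,3);p=p[(p[:,2]>z0)&(p[:,2]<z1)];
    return len(p),p.mean(0).round(4),p.min(0).round(4),p.max(0).round(4)
print("plug top",reg(250,295,290,335,.05,.07)); print("head",reg(250,295,290,335,.035,.046))
print("big",reg(340,290,390,340,.07,.09))
print("riser lip",reg(380,210,425,250,.112,.125))
Q=P.reshape(-1,3);m=(Q[:,2]>.085)&(Q[:,2]<.135)
u=np.mgrid[:480,:640][1].ravel();v=np.mgrid[:480,:640][0].ravel()
m&=(u>345)&(u<455)&(v>195)&(v<260)
q=Q[m]; 
d=q[:,:2]-q[:,:2].mean(0);w,V=np.linalg.eigh(d.T@d);print(q.mean(0),V[:,1],np.degrees(np.arctan2(V[1,1],V[0,1])))
t=d@V[:,1]
for lo in np.arange(-.1,.1,.01):
    k=(t>=lo)&(t<lo+.01)
    if k.sum(): print(round(lo,3),k.sum(),q[k].mean(0).round(4),q[k][:,2].max().round(4))
E
```

```text
plug top (138, array([0.4512, 0.1019, 0.0575]), array([0.4395, 0.0897, 0.0513]), array([0.4632, 0.1137, 0.062 ]))
head (263, array([0.4513, 0.102 , 0.0421]), array([0.4292, 0.0811, 0.0371]), array([0.4732, 0.1238, 0.046 ]))
big (283, array([ 0.4479, -0.0877,  0.0801]), array([ 0.4307, -0.1059,  0.0707]), array([ 0.4653, -0.0707,  0.0848]))
riser lip (481, array([ 0.6062, -0.1582,  0.1173]), array([ 0.5802, -0.2009,  0.1121]), array([ 0.6322, -0.1174,  0.1222]))
[ 0.60657671 -0.15663971  0.11249914] [0.26789332 0.96344858] 74.46105458689645
-0.09 26 [ 0.5836 -0.2359  0.1255] 0.1284
-0.08 40 [ 0.5855 -0.2287  0.122 ] 0.1266
-0.07 42 [ 0.5886 -0.2191  0.1202] 0.1233
-0.06 42 [ 0.5911 -0.2094  0.1183] 0.1221
-0.05 41 [ 0.594  -0.1998  0.1166] 0.1197
-0.04 41 [ 0.5965 -0.1901  0.1151] 0.1192
-0.03 75 [ 0.599  -0.1803  0.1164] 0.1211
-0.02 133 [ 0.6042 -0.1718  0.1071] 0.122
-0.01 112 [ 0.6078 -0.1622  0.1026] 0.1219
-0.0 102 [ 0.6084 -0.1521  0.1024] 0.1222
0.01 96 [ 0.6089 -0.1417  0.1082] 0.1215
0.02 92 [ 0.6119 -0.1324  0.1152] 0.1218
0.03 49 [ 0.6145 -0.1232  0.1135] 0.1176
0.04 39 [ 0.6187 -0.1132  0.1155] 0.1193
0.05 38 [ 0.6212 -0.1036  0.1164] 0.1204
0.06 40 [ 0.6242 -0.0939  0.1187] 0.1228
0.07 37 [ 0.6265 -0.0843  0.12  ] 0.1234
0.08 33 [ 0.6294 -0.0757  0.1226] 0.1262
```

View pics/t_riser.png

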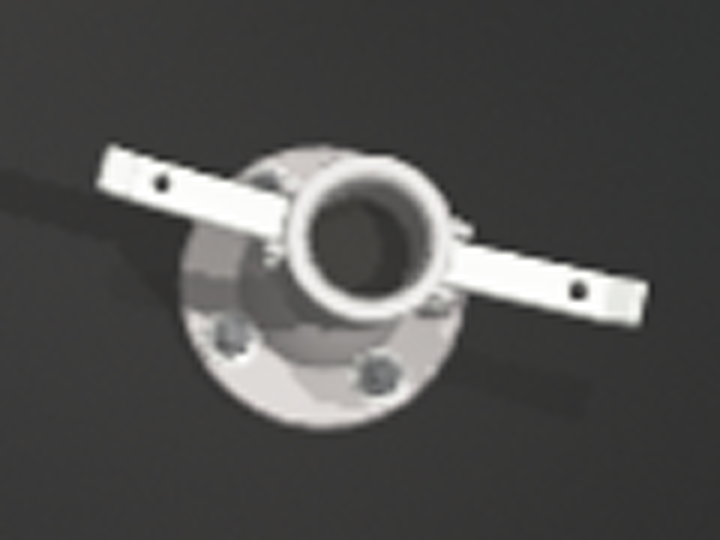

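View pics/t_plug.png

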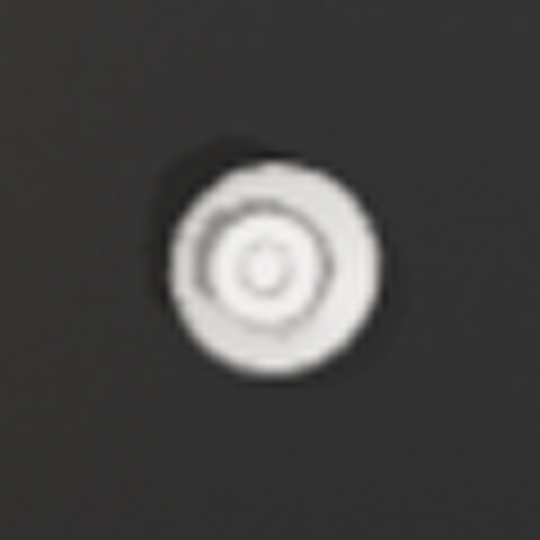

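View pics/s_riser.png

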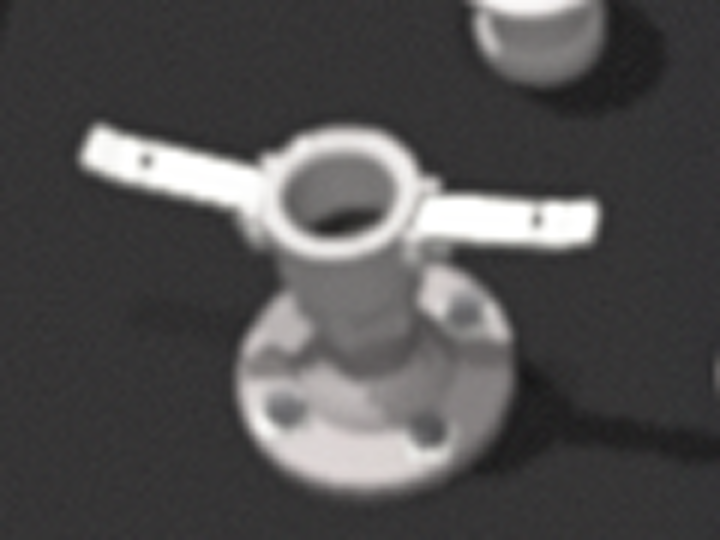

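The ring and boss are clear in the enlarged views. In the riser crop, the lip's outer edge spans u 286–455 and v 155–320. In the plug crop, the boss centre is at (267,264) and the head centre at (275,269). Next I'll convert these to positions and cross-check them with the second camera.

```bash
python3 - <<'E'
from h import *
import pickle
s=pickle.load(open("top0.pkl","rb"));c=pickle.load(open("scene0.pkl","rb"))
f=lambda u,v,o,k:((u+.5)/k-.5+o[0],(v+.5)/k-.5+o[1])
print("lip top",pt(s,*f(370.5,238,(340,190),6),.118)); print("bore",pt(s,*f(369,236,(340,190),6),.118))
print("lip scene",pt(c,*f(341,191,(195,215),6),.118))
print("flange",pt(s,*f(323,288,(340,190),6),.012))
print("boss",pt(s,*f(267,264,(240,285),9),.057),"head",pt(s,*f(275,269,(240,285),9),.041))
# depth-based
for n,S,z0,z1 in (("top",s,.114,.123),("scene",c,.114,.123)):
    P=cloud(S).reshape(-1,3)
    for nm,ctr,R,a,b in(("lip",(.6062,-.157),.029,.114,.123),("head",(.451,.102),.026,.036,.047),("boss",(.451,.102),.016,.052,.063)):
        d=np.hypot(P[:,0]-ctr[0],P[:,1]-ctr[1]);q=P[(d<R)&(P[:,2]>a)&(P[:,2]<b)]
        (cx,cy),r=cv2.minEnclosingCircle((q[:,:2]*1000).astype(np.float32)); print(n,nm,cx,cy,r,len(q),np.median(q[:,2]))
# arm ends directions: tip midpoints in crop; 
a=pt(s,*f(108,168,(340,190),6),.126);b=pt(s,*f(640,303,(340,190),6),.128);d=a-b
print(a,b,np.degrees(np.arctan2(d[1],d[0])))
E
```

```text
lip top [ 0.60626773 -0.1573994   0.118     ]
bore [ 0.60691868 -0.156952    0.118     ]
lip scene [ 0.60486685 -0.15569615  0.118     ]
flange [ 0.60547501 -0.15715677  0.012     ]
boss [0.45157744 0.10128134 0.057     ] head [0.45024221 0.10133895 0.041     ]
top lip 606.0511474609375 -156.901611328125 28.955245971679688 323 0.11839513969472193
top head 451.0451354980469 102.71379852294922 22.786331176757812 267 0.04219638606856835
top boss 451.08355712890625 102.28376770019531 12.793742179870605 136 0.057693846009530314
scene lip 605.7833251953125 -156.544921875 28.400911331176758 249 0.11798850287035911
scene head 449.0447082519531 101.725830078125 23.353111267089844 141 0.04139485047162228
scene boss 449.42962646484375 101.1075439453125 13.949210166931152 81 0.056070296915363915
[ 0.62899684 -0.07435869  0.126     ] [ 0.58246181 -0.23897472  0.128     ] 74.21502384508489
```

Riser axis ≈ (0.606, -0.157), arm line at 74.2°. Plug ≈ (0.4505, 0.102). Both match the expected heights (118, 41 and 57 mm) and radii. I'll move to above the plug.

Call:
drive_tool([
  [[-4.5,4.5,0],-1.5],
  [[-9,9,0],-3],
  [[-13.5,13.4,0],-4.5],
  [[-18,17.9,0],-6],
  [[-22.4,22.4,0],-7.5],
  [[-26.9,26.8,0],-9],
  [[-31.3,31.3,1],-10],
  [[-35.8,35.8,3],-10.7],
  [[-35.8,35.8,6.5],-10.7],
  [[-35.8,35.8,6.5],-10.7],
  [[-35.8,35.8,6.5],-10.7],
  [[-35.8,35.8,6.5],-10.7],
], fingers=1)

```text
t: 1.6
tool_pos: [0.4515, 0.1029, 0.1515]
orientation: [[0.27, 0.963, 0.003], [0.963, -0.27, 0.0], [0.001, 0.003, -1.0]]
ft_force: [0.1, -0.1, -0.2]
finger_gap: 0.0951
```

```bash
python3 - <<'E'
from h import *
s=readout.get_state();R=s["orientation"];print(s["t"],s["tool_pos"],R.round(4).tolist(),s["ft_force"])
print("cm",R.T@(np.array([.4505,.102,.044])-s["tool_pos"])*100)
c=snapshot("scene");save(c,"s1.png",(290,100,450,240),5)
E
```

```text
1.6 [0.45147037 0.1028861  0.15147166] [[0.27, 0.9629, 0.0028], [0.9629, -0.27, 0.0004], [0.0011, 0.0026, -1.0]] [ 0.14462309 -0.11709251 -0.15223929]
cm [-0.12348858 -0.09763163 10.74681597]
```

View pics/s1.png

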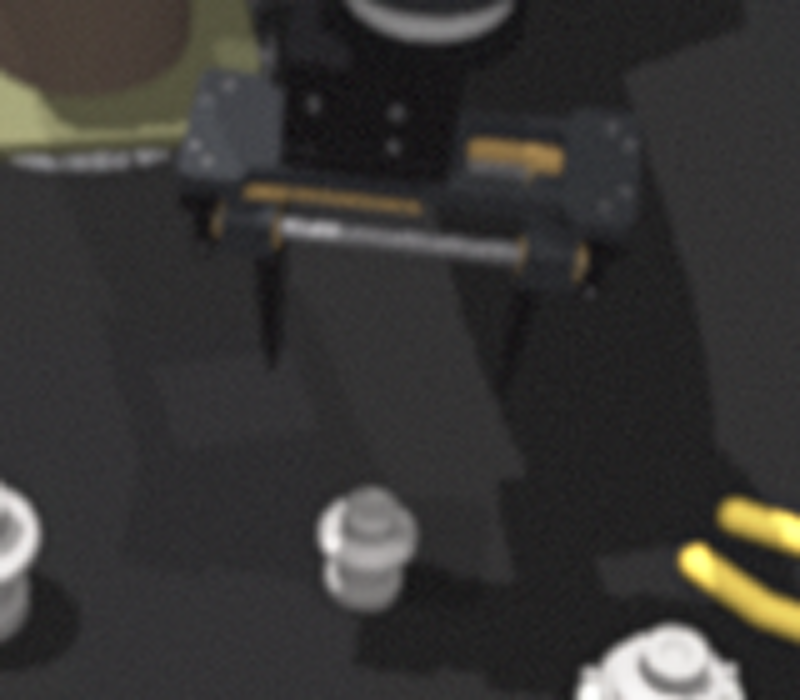

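The fingers straddle the plug, which is at about (365,550) in the crop. The gripper's body is wide along the jaw axis. I'll descend and close.

Call:
drive_tool([
  [[-0.1,-0.1,4],0],
  [[-0.1,-0.1,8],0],
  [[-0.1,-0.1,9.7],0],
  [[-0.1,-0.1,10.7],0],
  [[-0.1,-0.1,10.7],0],
  [[-0.1,-0.1,10.7],0],
])

```text
t: 2.4
tool_pos: [0.4506, 0.1014, 0.0441]
orientation: [[0.272, 0.962, 0.003], [0.962, -0.272, 0.0], [0.001, 0.002, -1.0]]
ft_force: [-0.4, 0.8, 0.1]
finger_gap: 0.095
```

Call:
drive_tool([
  [[0,0,0],0],
  [[0,0,0],0],
  [[0,0,0],0],
  [[0,0,0],0],
  [[0,0,0],0],
  [[0,0,0],0],
  [[0,0,0],0],
  [[0,0,0],0],
], fingers=-1)

```text
t: 3.4
tool_pos: [0.4494, 0.1012, 0.0426]
orientation: [[0.272, 0.962, -0.0], [0.962, -0.272, 0.0], [0.0, -0.0, -1.0]]
ft_force: [-0.6, 0.0, 0.2]
finger_gap: 0.0252
```

The gap of 25.2 mm fits the 26 mm boss. I'll lift.

Call:
drive_tool([
  [[0,0,-1],0],
  [[0,0,-4],0],
  [[0,0,-8],0],
  [[0,0,-12],0],
  [[0,0,-15],0],
  [[0,0,-16],0],
  [[0,0,-16],0],
  [[0,0,-16],0],
  [[0,0,-16],0],
])

```text
t: 4.53
tool_pos: [0.4485, 0.1011, 0.2009]
orientation: [[0.272, 0.962, -0.003], [0.962, -0.272, -0.0], [-0.001, -0.003, -1.0]]
ft_force: [-0.4, -0.8, -0.8]
finger_gap: 0.025
```

```bash
python3 - <<'E'
from h import *
s=readout.get_state();R=s["orientation"];print(s["t"],s["tool_pos"],R.round(4).tolist(),s["ft_force"],s["finger_gap"])
print("cm",R.T@(np.array([.6058,-.1568,.2])-s["tool_pos"])*100)
c=snapshot("scene");save(c,"s2.png",(290,80,450,220),5)
t=snapshot("top");P=cloud(c).reshape(-1,3);d=np.hypot(P[:,0]-.45,P[:,1]-.101);q=P[(d<.03)&(P[:,2]>.14)&(P[:,2]<.205)];print(len(q),q.min(0),q.max(0))
for z in np.arange(.145,.21,.005):
  k=q[abs(q[:,2]-z)<.0025]
  if len(k):print(z.round(3),len(k),k.min(0).round(4),k.max(0).round(4))
E
```

```text
4.525 [0.4485482 0.1010832 0.2009427] [[0.2716, 0.9624, -0.003], [0.9624, -0.2716, -0.0003], [-0.0011, -0.0027, -1.0]] [-0.35726336 -0.81390526 -0.80336718] 0.02497792858833936
cm [-20.54771801  22.13855671   0.05663971]
293 [0.43936982 0.07864818 0.16050659] [0.47118844 0.122794   0.20486951]
0.16 6 [0.4432 0.0844 0.1605] [0.4644 0.1059 0.1622]
0.165 25 [0.4419 0.0847 0.1628] [0.4676 0.1181 0.167 ]
0.17 60 [0.4424 0.0849 0.1676] [0.4658 0.1194 0.1725]
0.175 23 [0.4492 0.0872 0.1727] [0.4637 0.112  0.1773]
0.18 13 [0.4558 0.0903 0.1778] [0.4627 0.1114 0.1803]
0.185 14 [0.4506 0.0841 0.1832] [0.4659 0.1078 0.1874]
0.19 20 [0.4558 0.0853 0.1875] [0.4677 0.1148 0.1918]
0.195 14 [0.45   0.0786 0.1944] [0.4712 0.1129 0.1974]
0.2 102 [0.4394 0.0793 0.1977] [0.4706 0.1228 0.2025]
0.205 16 [0.4459 0.0822 0.2025] [0.4639 0.1169 0.2049]
```

View pics/s2.png

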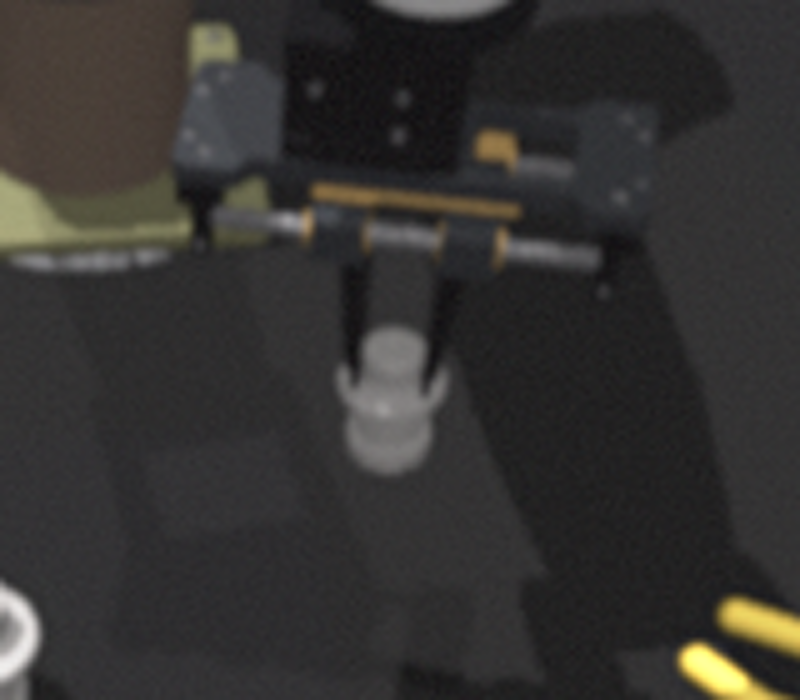

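The plug hangs upright between the fingers, at about (390,400) in the crop. I'll carry it over the riser.

Call:
drive_tool([
  [[-2,2.2,0],0],
  [[-5,5.5,0],0],
  [[-8,8.8,0],0],
  [[-11,12,0],0],
  [[-14,15.2,0],0],
  [[-17,18.4,0],0],
  [[-19.5,21,0],0],
  [[-20.5,22.1,0],0],
  [[-20.5,22.1,0],0],
  [[-20.5,22.1,0],0],
  [[-20.5,22.1,0],0],
  [[-20.5,22.1,0],0],
])

```text
t: 6.12
tool_pos: [0.6062, -0.1554, 0.2029]
orientation: [[0.271, 0.963, 0.0], [0.963, -0.271, -0.0], [0.0, 0.0, -1.0]]
ft_force: [-0.5, -0.0, -1.1]
finger_gap: 0.0252
```

```bash
python3 - <<'E'
from h import *
s=readout.get_state();R=s["orientation"];print(s["t"],s["tool_pos"],R.round(4).tolist(),s["ft_force"],s["finger_gap"])
print("cm",R.T@(np.array([.6058,-.1568,.2])-s["tool_pos"])*100)
c=snapshot("scene");save(c,"s3.png",(180,150,330,300),5);
t=snapshot("top");save(t,"t3.png",(330,160,470,280),5)
E
```

```text
6.125 [ 0.60622884 -0.15537539  0.20291946] [[0.2707, 0.9627, 0.0003], [0.9627, -0.2707, -0.0001], [0.0, 0.0003, -1.0]] [-0.48711504 -0.02048833 -1.09282175] 0.02520305539699394
cm [-0.14875772 -0.00280267  0.29194213]
```

View pics/s3.png

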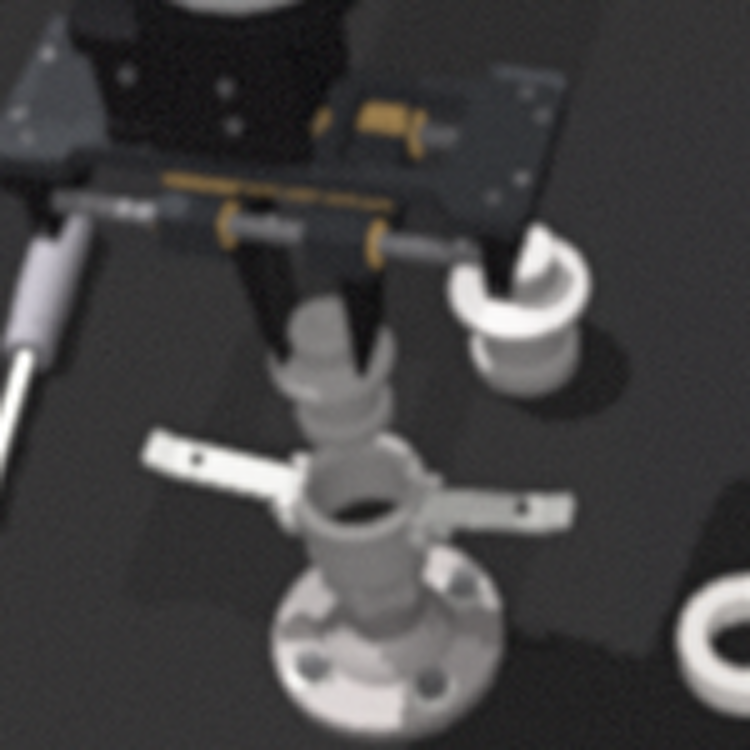

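View pics/t3.png

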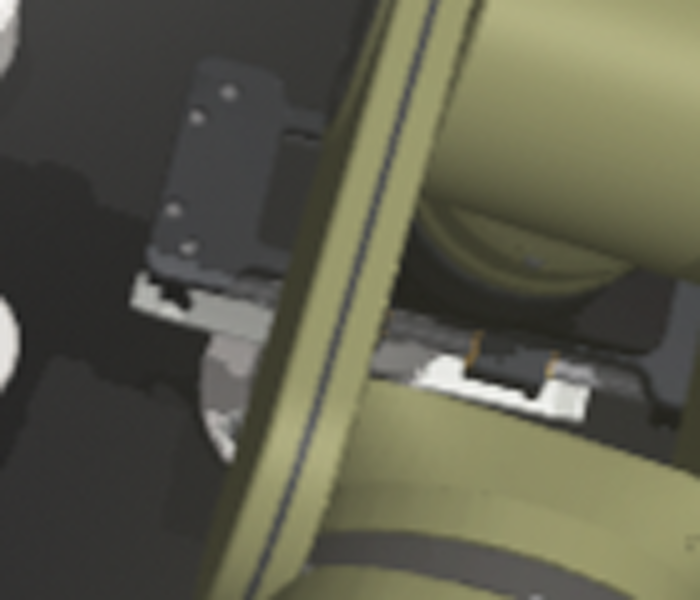

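The plug hangs above the mouth, and the two line up in the scene crop at about (345,440) over (365,500). I'll go to just above the mouth with the small correction, then measure again.

Call:
drive_tool([
  [[-0.1,-0.02,1.5],0],
  [[-0.15,-0.05,3],0],
  [[-0.15,-0.05,3.8],0],
  [[-0.15,-0.05,3.8],0],
  [[-0.15,-0.05,3.8],0],
  [[-0.15,-0.05,3.8],0],
])

```text
t: 6.98
tool_pos: [0.606, -0.1576, 0.1655]
orientation: [[0.272, 0.962, 0.001], [0.962, -0.272, -0.0], [-0.0, 0.001, -1.0]]
ft_force: [0.2, 0.2, -1.5]
finger_gap: 0.0253
```

```bash
python3 - <<'E'
from h import *
s=readout.get_state();R=s["orientation"];print(s["t"],s["tool_pos"],R.round(4).tolist(),s["ft_force"],s["finger_gap"])
print("cm",R.T@(np.array([.6058,-.1568,.2])-s["tool_pos"])*100)
c=snapshot("scene");save(c,"s4.png",(210,200,300,290),8);
E
```

```text
6.975 [ 0.60597378 -0.15758512  0.16548831] [[0.2716, 0.9624, 0.0013], [0.9624, -0.2716, -0.0004], [-0.0001, 0.0014, -1.0]] [ 0.16265505  0.16090594 -1.45053036] 0.02532390117451536
cm [ 0.0705644  -0.03338485 -3.45122336]
```

View pics/s4.png

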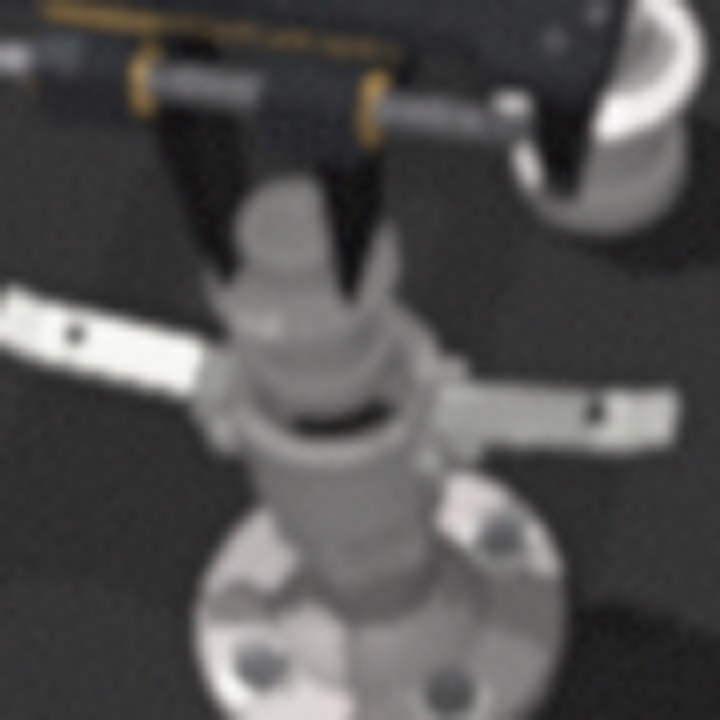

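The plug's foot looks slightly left of the bore's centre (plug edges about 245 and 393, lip edges 235 and 440). I'll check more closely with contrast stretched.

```bash
python3 - <<'E'
from h import *
c=snapshot("scene")
im=c["img"][222:272,225:285];im=cv2.resize(im,None,fx=13,fy=12,interpolation=cv2.INTER_CUBIC)
im=cv2.convertScaleAbs(im,alpha=1.6,beta=-60);cv2.imwrite("pics/s5.png",im)
# predicted overlay params
T=c["camera_from_world"];K=c["K"]
def pr(p):
    q=K@(T[:3,:3]@p+T[:3,3]);q=q[:2]/q[2];return ((q[0]-225+.5)*13-.5).round(0),((q[1]-222+.5)*12-.5).round(0)
th=np.linspace(0,2*np.pi,73)
x,y=.6058,-.1568
o=im.copy()
def ring(x,y,z,r,col):
    pts=np.array([pr(np.array([x+r*np.cos(t),y+r*np.sin(t),z])) for t in th],np.int32);cv2.polylines(o,[pts],True,col,1)
ring(x,y,.118,.027,(0,0,255));ring(x,y,.118,.0193,(0,0,255));ring(x,y,.0,.05,(0,0,255));ring(x,y,.012,.05,(0,0,255))
s=readout.get_state()["tool_pos"]; 
for z,r in((0,.015),(.003,.018),(.035,.023),(.041,.023),(.057,.013)): ring(s[0],s[1],s[2]-.0426+z,r,(0,255,0))
cv2.imwrite("pics/s5o.png",o)
E
```

```text
(no output)
```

View pics/s5o.png

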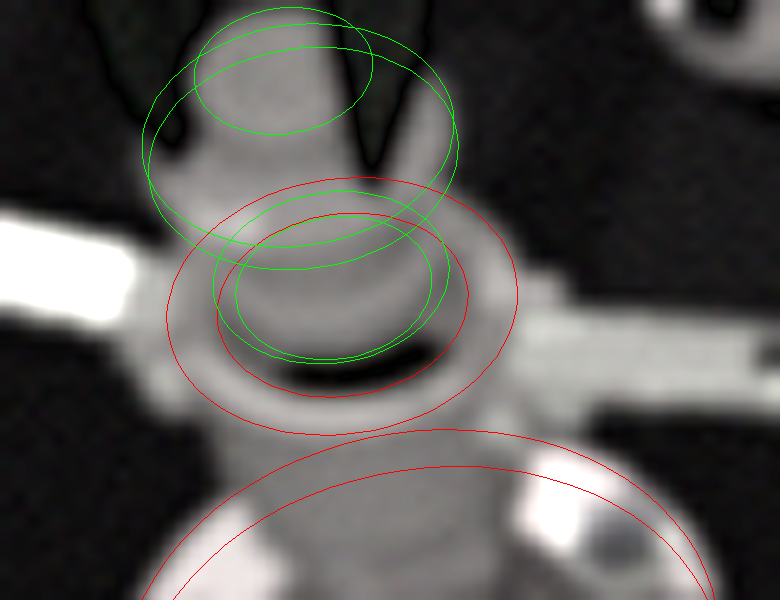

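View pics/s5.png

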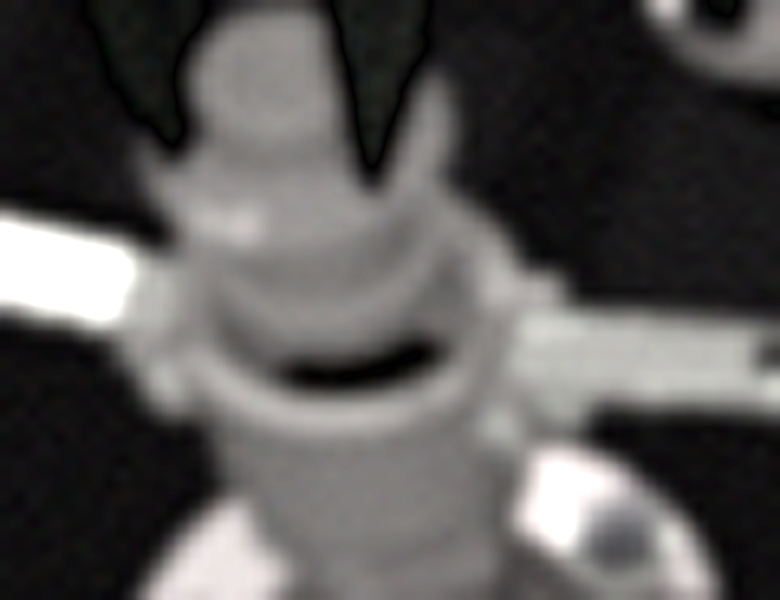

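The overlay of the riser and of the plug at the TCP matches the picture, so the apparent shift is only perspective. The real offset is 0.7 mm. I'll insert slowly.

Call:
drive_tool([
  [[0.07,0,0],0],
  [[0.07,0,0.3],0],
  [[0.07,0,0.6],0],
  [[0.07,0,0.9],0],
  [[0.07,0,1.2],0],
  [[0.07,0,1.5],0],
  [[0.07,0,1.5],0],
])

```text
t: 7.95
tool_pos: [0.6055, -0.1567, 0.1492]
orientation: [[0.272, 0.962, -0.001], [0.962, -0.272, 0.0], [0.0, -0.001, -1.0]]
ft_force: [0.6, -0.2, -2.1]
finger_gap: 0.0245
```

Foot is about 11 mm inside the mouth with no added force. Continuing.

Call:
drive_tool([
  [[0,0,0.4],0],
  [[0,0,0.8],0],
  [[0,0,1.2],0],
  [[0,0,1.6],0],
  [[0,0,1.9],0],
  [[0,0,2.1],0],
  [[0,0,2.2],0],
  [[0,0,2.2],0],
])

```text
t: 8.95
tool_pos: [0.6057, -0.1568, 0.1277]
orientation: [[0.272, 0.962, 0.0], [0.962, -0.272, 0.0], [0.0, 0.0, -1.0]]
ft_force: [-0.3, 0.2, -1.7]
finger_gap: 0.0252
```

Call:
drive_tool([
  [[0,0,0.05],0],
  [[0,0,0.1],0],
  [[0,0,0.15],0],
  [[0,0,0.2],0],
  [[0,0,0.2],0],
])

```text
t: 9.57
tool_pos: [0.6061, -0.1569, 0.1266]
orientation: [[0.272, 0.962, 0.001], [0.962, -0.272, -0.0], [0.0, 0.001, -1.0]]
ft_force: [-1.0, 1.1, 4.2]
finger_gap: 0.0255
```

Contact came at z = 0.1266, exactly the predicted seat height (84 + 42.6 mm). Releasing.

Call:
drive_tool([
  [[0,0,0.1],0],
  [[0,0,0],0],
  [[0,0,0],0],
  [[0,0,0],0],
  [[0,0,0],0],
  [[0,0,0],0],
  [[0,0,0],0],
  [[0,0,0],0],
], fingers=1)

```text
t: 10.58
tool_pos: [0.6057, -0.1568, 0.1257]
orientation: [[0.272, 0.962, 0.0], [0.962, -0.272, -0.0], [-0.0, 0.0, -1.0]]
ft_force: [0.1, 0.3, -0.1]
finger_gap: 0.0944
```

```bash
python3 - <<'E'
from h import *
s=readout.get_state();R=s["orientation"];print(s["t"],s["tool_pos"],s["ft_force"],s["finger_gap"])
print("cm",R.T@(np.array([.6058,-.1568,.2])-s["tool_pos"])*100, np.degrees(np.arctan2(R[1,0],R[0,0])))
c=snapshot("scene");save(c,"s6.png",(200,180,310,290),7)
P=cloud(c).reshape(-1,3);d=np.hypot(P[:,0]-.6058,P[:,1]+.1568)
q=P[(d<.012)&(P[:,2]>.1)&(P[:,2]<.16)];print("boss",len(q),np.median(q,0))
q=P[(d<.023)&(d>.015)&(P[:,2]>.1)&(P[:,2]<.135)];print("head",len(q),np.median(q,0))
for lo in (-.09,.035,):
  for k in range(6):
    a=lo+k*.01;r=(P[:,0]-.6058)*.272+(P[:,1]+.1568)*.962;n=(P[:,0]-.6058)*.962-(P[:,1]+.1568)*.272
    q=P[(r>a)&(r<a+.01)&(abs(n)<.007)&(P[:,2]>.1)&(P[:,2]<.14)];print(round(a,3),len(q),np.median(q,0)[2] if len(q) else 0)
E
```

```text
10.575 [ 0.60571476 -0.15677467  0.12567261] [ 0.09684424  0.26471976 -0.05297632] 0.09442064129499994
cm [-1.85506408e-04  8.99833102e-03 -7.43273919e+00] 74.2396700852651
boss 117 [ 0.60846379 -0.15742119  0.14069474]
head 199 [ 0.61881002 -0.15565398  0.12492644]
-0.09 21 0.12419292584393649
-0.08 33 0.12163865067830504
-0.07 27 0.11877884598175426
-0.06 14 0.11658405661844928
-0.05 46 0.11700527139689126
-0.04 34 0.11369282333600378
0.035 31 0.11375178944424735
0.045 27 0.11560599020065787
0.055 30 0.11626967516257802
0.065 31 0.1179387631964518
0.075 28 0.11992668270708967
0.085 12 0.12203829852801068
```

View pics/s6.png

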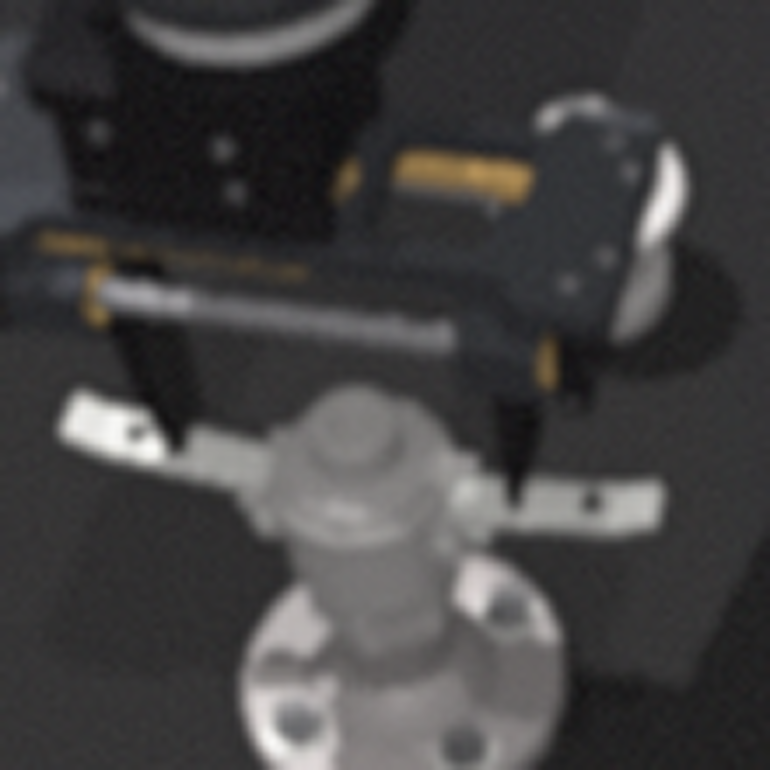

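The plug top reads 140.7 mm (expected 141), so it is seated. The fingertips stand symmetrically over both arms, at about (177,440) and (515,500), and the axis is centred to 0.1 mm. Now I'll press both arms down together.

Call:
drive_tool([
  [[0,0,0.4],0],
  [[0,0,0.8],0],
  [[0,0,1.2],0],
  [[0,0,1.6],0],
  [[0,0,2.0],0],
  [[0,0,2.4],0],
  [[0,0,2.8],0],
])

```text
t: 11.5
tool_pos: [0.607, -0.1569, 0.1008]
orientation: [[0.271, 0.962, 0.003], [0.962, -0.271, -0.001], [0.0, 0.003, -1.0]]
ft_force: [-4.4, 1.4, 12.3]
finger_gap: 0.0956
```

```bash
python3 - <<'E'
from h import *
s=readout.get_state();print(s["t"],s["tool_pos"],s["ft_force"],s["moment"])
c=snapshot("scene");save(c,"s7.png",(200,180,310,290),7)
E
```

```text
11.5 [ 0.60695211 -0.15693338  0.10077477] [-4.44071624  1.37036989 12.28357599] [0.3418462  0.58746081 0.03030802]
```

View pics/s7.png

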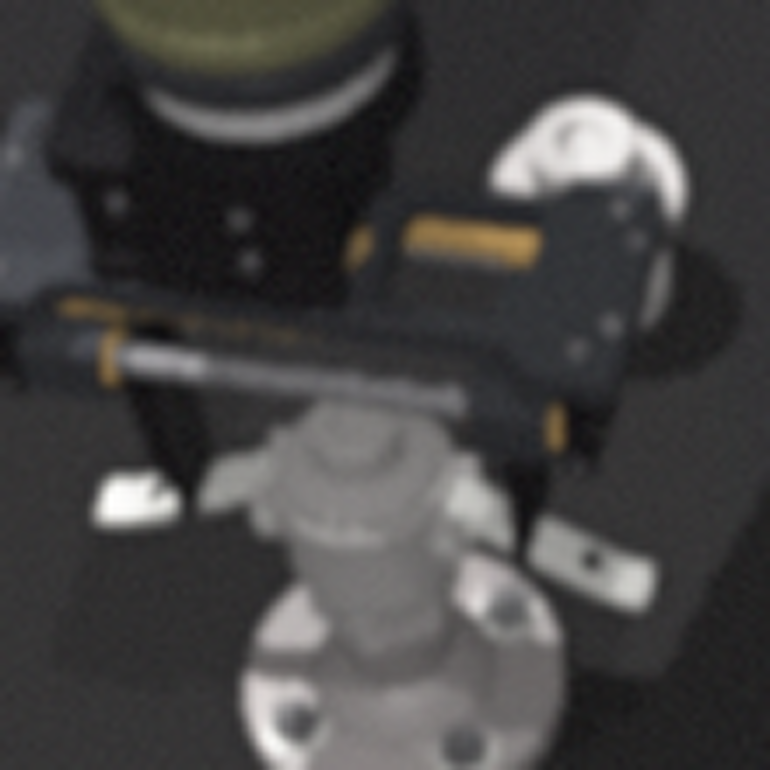

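Both arms are moving down together, now at roughly 30–40° below level. Continuing.

Call:
drive_tool([
  [[0,0,0.4],0],
  [[0,0,0.8],0],
  [[0,0,1.2],0],
  [[0,0,1.6],0],
  [[0,0,2.0],0],
  [[0,0,2.4],0],
  [[0,0,2.8],0],
  [[0,0,2.8],0],
])

```text
t: 12.55
tool_pos: [0.6068, -0.1571, 0.0705]
orientation: [[0.272, 0.962, 0.003], [0.962, -0.272, -0.001], [0.0, 0.003, -1.0]]
ft_force: [1.8, -0.7, 3.3]
finger_gap: 0.0951
```

```bash
python3 - <<'E'
from h import *
s=readout.get_state();R=s["orientation"];print(s["t"],s["tool_pos"],s["ft_force"],s["moment"],R.T@(np.array([.6058,-.1568,.07])-s["tool_pos"])*100)
c=snapshot("scene");save(c,"s8.png",(200,180,310,290),7)
E
```

```text
12.55 [ 0.60677191 -0.15705147  0.07049446] [ 1.75383648 -0.69245113  3.29578231] [-0.05301579 -0.35169083 -0.06955388] [-0.00220912 -0.10049605  0.04918278]
```

View pics/s8.png

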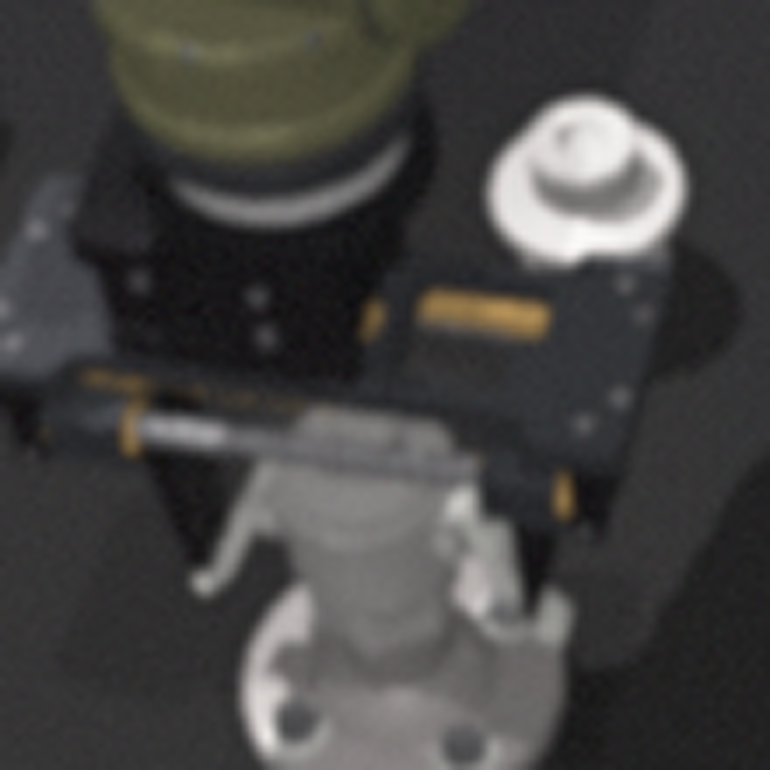

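Both arms hang about 20° from shut, inside the fingers. Now I'll close the jaws to press both home together.

Call:
drive_tool([
  [[0,-0.1,0],0],
  [[0,-0.1,0],0],
  [[0,-0.1,0],0],
  [[0,-0.1,0],0],
  [[0,-0.1,0],0],
  [[0,-0.1,0],0],
  [[0,-0.1,0],0],
  [[0,-0.1,0],0],
  [[0,-0.1,0],0],
  [[0,-0.1,0],0],
], fingers=-1)

```text
t: 13.85
tool_pos: [0.6038, -0.1549, 0.0679]
orientation: [[0.272, 0.962, -0.002], [0.962, -0.272, 0.003], [0.003, -0.003, -1.0]]
ft_force: [3.0, 2.8, -6.6]
finger_gap: 0.0667
```

```bash
python3 - <<'E'
from h import *
s=readout.get_state();R=s["orientation"];print(s["t"],s["tool_pos"],s["ft_force"],s["finger_gap"])
c=snapshot("scene");save(c,"s9.png",(200,180,310,290),7)
E
```

```text
13.85 [ 0.60375177 -0.15487316  0.06791223] [ 2.99043668  2.75448189 -6.60669034] 0.06672644134558754
```

View pics/s9.png

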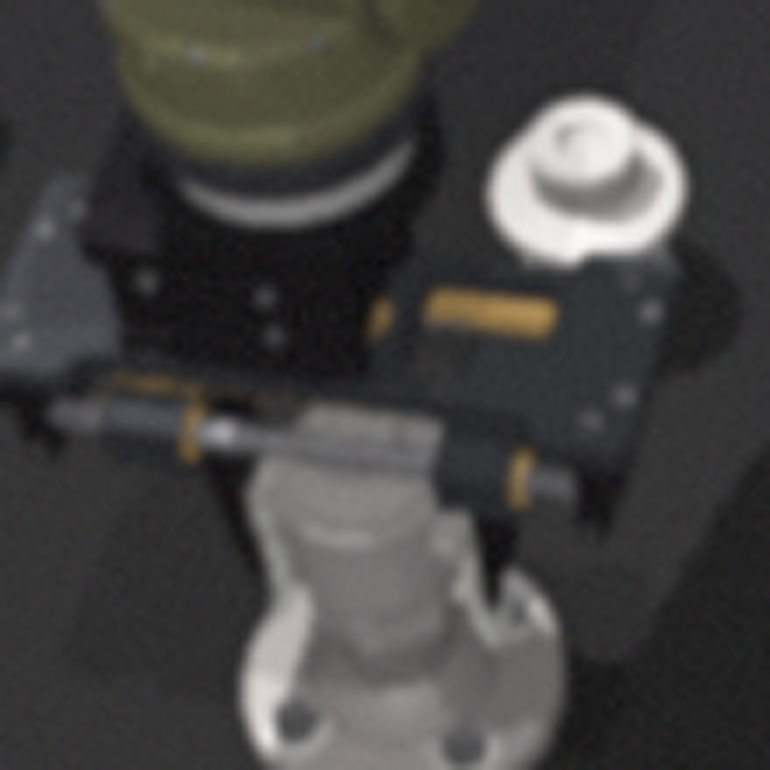

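The gap is 66.7 mm (67 expected with both arms shut), and the picture shows both arms along the coupler. I'll open, rise, and check.

Call:
drive_tool([
  [[0,0,0],0],
  [[0,0,0],0],
  [[0,0,0],0],
  [[0,0,0],0],
  [[0,0,0],0],
  [[0,0,0],0],
  [[0,0,0],0],
  [[0,0,0],0],
], fingers=1)

```text
t: 14.9
tool_pos: [0.6047, -0.1565, 0.0696]
orientation: [[0.272, 0.962, -0.0], [0.962, -0.272, -0.0], [-0.0, -0.0, -1.0]]
ft_force: [-0.6, -0.3, 0.1]
finger_gap: 0.0955
```

Call:
drive_tool([
  [[0,0,-1],0],
  [[0,0,-3],0],
  [[0,0,-6],0],
  [[0,0,-10],0],
  [[0,0,-14],0],
  [[0,0,-18],0],
  [[5,-5,-18],0],
  [[10,-10,-18],0],
  [[14,-14,-18],0],
  [[18,-18,-18],0],
  [[18,-18,-18],0],
  [[18,-18,-18],0],
])

```text
t: 16.4
tool_pos: [0.4808, 0.0657, 0.2512]
orientation: [[0.271, 0.963, 0.003], [0.963, -0.271, -0.0], [0.0, 0.003, -1.0]]
ft_force: [0.1, -0.0, -0.2]
finger_gap: 0.0951
```

```bash
python3 - <<'E'
from h import *
s=readout.get_state();print(s["t"],s["tool_pos"],s["ft_force"],s["finger_gap"])
c=snapshot("scene");t=snapshot("top");save(c,"sf.png");a=cv2.resize(c["img"][225:305,205:305],None,fx=4,fy=5);b=cv2.resize(t["img"][190:270,350:450],None,fx=4,fy=5);cv2.imwrite("pics/zf.png",np.hstack([a,b]));save(t,"tf.png")
P=cloud(c).reshape(-1,3);d=np.hypot(P[:,0]-.6058,P[:,1]+.1568);q=P[(d<.012)&(P[:,2]>.1)];print("boss",np.median(q,0))
for n,S in(("s",c),("t",t)):
  P=cloud(S).reshape(-1,3);r=(P[:,0]-.6058)*.272+(P[:,1]+.1568)*.962;w=(P[:,0]-.6058)*.962-(P[:,1]+.1568)*.272
  for z in np.arange(.04,.115,.01):
    k=(abs(w)<.03)&(P[:,2]>z)&(P[:,2]<z+.01)&(abs(r)<.06)
    if k.sum(): print(n,z.round(3),k.sum(),r[k].min().round(4),r[k].max().round(4))
E
```

```text
16.4 [0.48077904 0.06570131 0.25122919] [ 0.14249683 -0.0389205  -0.24903576] 0.09506895216490391
boss [ 0.60868302 -0.15737122  0.14024008]
s 0.04 40 -0.035 0.0363
s 0.05 47 -0.0332 0.0351
s 0.06 76 -0.0319 0.0345
s 0.07 52 -0.0326 0.0341
s 0.08 74 -0.0332 0.0345
s 0.09 75 -0.0284 0.0343
s 0.1 102 -0.0293 0.0339
s 0.11 192 -0.0314 0.0334
t 0.04 6 0.0355 0.0375
t 0.05 10 -0.0323 0.0367
t 0.06 8 0.0028 0.0349
t 0.07 4 0.0015 0.0347
t 0.08 21 -0.0102 0.0348
t 0.09 16 -0.0127 0.0348
t 0.1 35 -0.0304 0.0348
t 0.11 197 -0.0311 0.0341
```

View pics/zf.png

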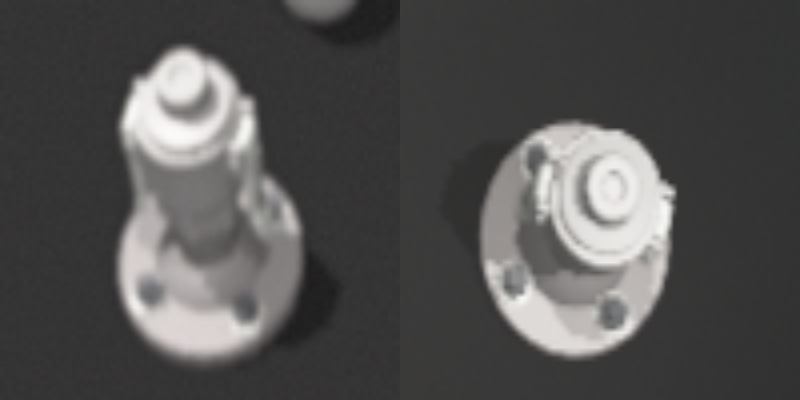

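View pics/tf.png

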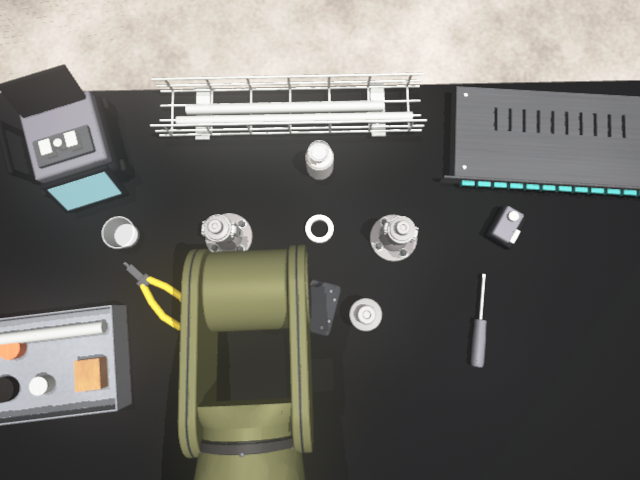

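The final pictures show the plug seated upright, with its head on the lip and its top at 140 mm. Both arms lie vertical against the coupler, with their outer faces about 33–34 mm from the axis at every height. The bystanders I can see match the first picture: big plug (366,315), tape (319,229), bottle (319,160), jar, driver and cleaver. The robot is clear, so I'm handing in.

```bash
python3 -c "
from rig import arm
print(arm.hand_in())"
```

```text
the job is handed in; nothing more can be done
None
```

The blanking plug is seated upright and fully home in the open riser, and both cam arms are shut. I handed the job in at about 16.5 s of the 58 s allowed; the hand-in reports no verdict.

**What I did:** I gripped the plug by its boss and lowered it into the coupler until it met the gasket. With the gripper fully open, I pressed both arms down together, then closed the jaws to squeeze them home together.

**Checks:**
- **Plug:** contact came at the predicted height, with about 4 N on the wrist. Its top read 140–141 mm against 141 expected.
- **Arms:** the jaws stopped at 66.7 mm against 67 mm for both arms shut. After release, the outer faces measured about 32–35 mm from the axis, against 33.5 mm.
- **Forces:** the highest wrist force I read was about 13 N. I only read it at the end of each move, so peaks in between were not seen.
- **Other items:** all of them look unmoved in the final top view. The strippers are partly hidden behind the robot arm there, but the arm never went down near them.

No check failed. While the jaws squeezed, the tool shifted about 3 mm sideways and sank about 3 mm; by the geometry the gripper's body stayed about 5 mm above the plug. I saw no effect on the result.

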